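Move the seasonings from the cup stand into the crate in the same order

ROBOT

A 6-joint arm with a two-finger parallel gripper is mounted at the origin on a cart in front of the work surface, level with it; the furniture and walls round the work are solid. World frame = base frame: x ahead of the robot, y to its left, z up, the work surface at z = 0. Lengths are in m, angles in degrees, forces in N, time in s.
With the tool pointing down it reaches from about 0.4 to 0.825 m from the base axis. Payload 7 kg.
Tool frame: the origin (TCP) lies midway between the tips of the shut fingers; the grasp point (between the pads) lies 19 mm behind it; z points along the fingers, y is the line along which they close (so a half turn about z gives the same grasp; the last joint's range is limited). The gripper opens to 88 mm and grips with 3 to 60 N. Pads are 19 mm wide; open, the fingers measure 130 mm over their backs; the gripper's body (78 mm by 193 mm) begins 47 mm behind the grasp point.
Start: joints at [86.923, 20.546, 0.682, 0, -70.136, -16.507], TCP at [0.226, 0.636, 0.227] pointing down, gripper open.
Joint ranges: [-176.03, 176.03], [-82.01, 121.73], [-58.28, 71.71], [-173.87, 95.51], [-174.79, -0.11], [-173.66, 173.66]. Speed limits (degrees/s): [136.94, 136.94, 172.46, 180, 180, 180].

INTERFACE

Orientations are given as a 3x3 rotation matrix whose columns are the frame's x, y, z axes.
In Python, from rig import robot gives the robot as it stands. Calls block until the motion is done:
- robot.goto(position, orientation): joint-space move of the TCP to a pose.
- robot.servo_line(position, ori=None, speed=0.15): straight line of the TCP; ori=None keeps the orientation; speed is the mean speed in m/s.
- robot.movej(angles): joint-space move.
- robot.move_gripper(opening): opening from 0.0 (shut) to 1.0 (fully open); the grip force is fixed at half the most; returns when the fingers have stopped.
- robot.dwell(seconds).
- robot.ik(position, orientation): joint angles nearest the present ones, or None.
- robot.grab_frame(name): name is "scene" or "top" or "wrist"; returns (picture, depth): 384x512x3 uint8, red, green, blue; 384x512 float32, m along the optical axis (not along the pixel's ray), 0 where there is no reading.
- robot.camera_info(name): a dict with "vfov" (degrees; the focal length in pixels is half the picture's height over the tangent of half this angle, whatever the lens; pixels are square), "cx", "cy" (the principal point, pixels), "view" (4x4, takes a point from world to camera coordinates); the wrist camera has in their place "T_tool_cam" (4x4, takes a point from camera to tool coordinates, whose origin is the TCP and whose axes are the flange's). Camera axes: x right, y down, z forward; pixel columns grow to the right and rows downward; lengths in m; the calibration is good to about 2 mm. A picture is of the moment at which its call begins: read the wrist's pose just before it. camera_info takes no time and is no camera call.
A pose or a line that the arm cannot do raises robot.Unreachable and nothing moves.
- robot.job_done(): hands the job in; it is judged then, once.
Readings, each from a call of its own:
- robot.read_t(): time.
- robot.read_qpos(): joint angles.
- robot.read_qvel(): joint speeds.
- robot.read_effort(): joint torques, N m.
- robot.read_position(): TCP position.
- robot.read_tcp_rot(): TCP orientation.
- robot.read_force(): force on the tool from outside, world axes, zero at the start.
- robot.read_ft_torque(): the same for the moment, N m.
- robot.read_grip_width(): opening from 0.0 (shut) to 1.0 (fully open).
- robot.read_finger_force(): force on a finger pad.
Only numpy, scipy, OpenCV 4.12 (cv2) and the standard library are available. Lean on these libraries where they do the work, as an engineer would, in place of code of your own. Each camera call takes 0.05 s, during which the arm holds its last target. There are 200 camera calls.

TASK

The plank stand with the steel cups has to go into the wash, so move its four seasonings over to the dark wooden crate: one to a compartment and in the same order in which they stand now, the one nearest you into the nearest compartment and so on to the far end. Keep them upright, set each one down gently on the compartment floor and let go of it.

Things in the scene. Friction and masses are not known exactly. Their poses are not given: they have to be found in the camera images.
- pepper_mill: tall turned wooden pepper mill with a narrow waist and a small steel knob on top, round, 58 wide at the foot and 170 tall; the rounded head, 49 wide, spans heights 123 to 159 mm. Loose, stands upright in one of the steel cups at the start. Origin: centre of its underside; z up.
- salt_jar: round clear glass spice jar with a black ribbed cap, 41 wide and 105 tall; the cap, 40 wide, spans heights 85 to 105 mm. Loose, stands upright in one of the steel cups at the start. Origin: centre of its underside; z up.
- lidded_jar: glass jar with a round green screw lid, the widest and heaviest of the four (about 0.4 kg): 61 by 66 wide and 107 tall; the lid, 60 wide, spans heights 96 to 107 mm. Loose, stands upright in one of the steel cups at the start. Origin: centre of its underside; z up.
- shaker: small clear shaker with a domed metal top with holes, round, 44 wide and 90 tall, the shortest of the four; the top, 35 wide, spans heights 66 to 90 mm. Loose, stands upright in one of the steel cups at the start. Origin: centre of its underside; z up.
- cup_stand: old stand, to be emptied: low wooden plank, 346 x 92 x 14 mm, fixed, with a row of four identical shallow steel cups along its x axis, centres at x = -126, -42, +42, +126 mm, y = 0. Origin: centre of its underside; +x runs along the row to the end far from the robot, z up. Stand and crate lie side by side, about 190 mm apart between centre lines; either may be the left one.
- crate: new rack, empty: low dark wooden crate, 356 x 92 mm, fixed, open at the top, end walls 46 mm high, sides 36 mm, with a row of four compartments 80 x 80 mm inside along its x axis, centres at x = -126, -42, +42, +126 mm, y = 0; dividers 4 mm thick, 30 mm high; floors 8 mm above the origin. Origin: centre of its underside; +x runs along the row to the end far from the robot, z up.
- cup_a: one of the four identical steel cups of the old stand, the one in which the pepper mill stands at the start: round, 76 mm wide inside, 20 mm high, floor 3 mm thick, fixed to the plank. Origin: centre of its underside.
- cup_b: one of the four identical steel cups of the old stand, the one in which the black-capped salt jar stands at the start: round, 76 mm wide inside, 20 mm high, floor 3 mm thick, fixed to the plank. Origin: centre of its underside.
- cup_c: one of the four identical steel cups of the old stand, the one in which the green-lidded jar stands at the start: round, 76 mm wide inside, 20 mm high, floor 3 mm thick, fixed to the plank. Origin: centre of its underside.
- cup_d: one of the four identical steel cups of the old stand, the one in which the shaker stands at the start: round, 76 mm wide inside, 20 mm high, floor 3 mm thick, fixed to the plank. Origin: centre of its underside.

How it is judged:
By the outcome, as a careful person would: the job done as asked, in the order asked, and still so for the second after the job is handed in, with the robot touching nothing.
It also fails if it takes over 96 s, if anything falls off the work surface, if the arm or the gripper's body presses on something with over 40 N, if the wrist force passes 120 N, or if a joint passes its speed limit or range.

## Working session

There is one attempt and no reset: what is moved stays moved. The work goes in short steps, each a Python script; the robot and the scene stay as the last script left them, time stands still between calls to the robot, and variables do not carry over. Pictures are saved under pics/ and viewed, at most 14 in all, crops included, and the job is handed in when it is done.

```bash
mkdir -p pics; python3 - <<'E'
from rig import robot
import numpy as np,cv2
for n in("scene","top"):
    p,d=robot.grab_frame(n); np.savez(f"pics/{n}0.npz",p=p,d=d); cv2.imwrite(f"pics/{n}0.png",p[...,::-1])
    i=robot.camera_info(n); print(n,i, (d>0).mean())
print(robot.read_t(),robot.read_tcp_rot())
E
```

```text
scene {'vfov': 53.161561409294514, 'cx': 249.87090578477157, 'cy': 194.2250734293584, 'view': array([[-0.52964058, -0.84821612, -0.00320429,  0.4028213 ],
       [-0.41909151,  0.26496849, -0.86842041,  0.29153721],
       [ 0.73745722, -0.4586078 , -0.49581824,  0.5636651 ],
       [ 0.        ,  0.        ,  0.        ,  1.        ]])} 0.9961140950520834
top {'vfov': 42.89373570570394, 'cx': 251.01731986194997, 'cy': 190.43553371366576, 'view': array([[ 0.01230117, -0.99992029, -0.00284456,  0.10370726],
       [-0.99344607, -0.01189813, -0.11368085,  0.57247695],
       [ 0.11363794,  0.00422432, -0.99351325,  0.87618734],
       [ 0.        ,  0.        ,  0.        ,  1.        ]])} 0.9962412516276041
0.1 [[ 9.42129487e-01 -3.35249026e-01 -3.46486168e-04]
 [-3.35249167e-01 -9.42128382e-01 -1.45181814e-03]
 [ 1.60286165e-04  1.48395988e-03 -9.99998886e-01]]
```

View pics/scene0.png

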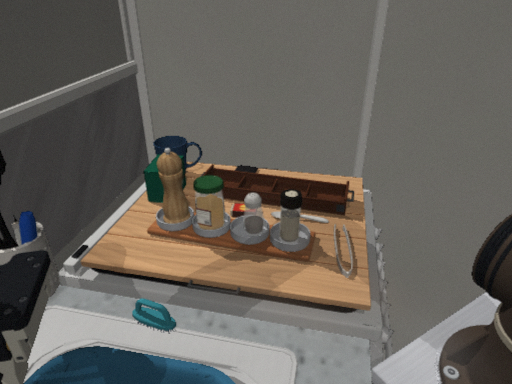

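View pics/top0.png

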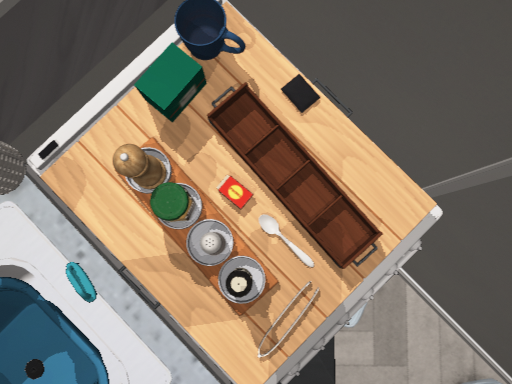

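The top view (up = +x) shows the salt jar at (241,282) nearest the robot, then the shaker (211,242), the green lid (170,202) and the mill (131,160) at the far end. The crate is on the right, from (358,245) near to (235,108) far.

```bash
cat >h.py <<'E'
import numpy as np,cv2
def cloud(d,i):
    f=192/np.tan(np.radians(i["vfov"]/2)); v,u=np.mgrid[:384,:512]
    c=np.stack([(u-i["cx"])/f*d,(v-i["cy"])/f*d,d],-1); V=i["view"]
    return (c-V[:3,3])@V[:3,:3]
E
python3 - <<'E'
from rig import robot
from h import *
I=robot.camera_info("top"); a=np.load("pics/top0.npz"); W=cloud(a["d"],I); p=a["p"]; hsv=cv2.cvtColor(p,cv2.COLOR_RGB2HSV)
for q in[(200,330),(270,180),(330,100)]: print("board",q,W[q[1],q[0]].round(4))
def reg(name,m):
    n,l,s,c=cv2.connectedComponentsWithStats(m.astype(np.uint8)); k=1+s[1:,4].argmax(); return l==k
z=W[...,2]; x0,y0=W[...,0],W[...,1]
# crate: rim points
v,u=np.mgrid[:384,:512]
poly=lambda P:cv2.fillPoly(np.zeros((384,512),np.uint8),[np.array(P)],1)>0
cr=poly([(245,78),(390,235),(345,275),(200,115)])&(p[...,0]<110)
m=cr&(z>.028)&(z<.055)
r=cv2.minAreaRect(W[m][:,:2].astype(np.float32)*1000);print("crate",m.sum(),r, "z pct",np.percentile(z[m],[5,50,95]).round(4))
fl=cr&(z<.016); print("floor z",fl.sum(), np.median(z[fl]) if fl.any() else 0)
st=poly([(150,130),(285,280),(245,315),(110,160)])
m=st&(z>.009)&(z<.02)
m=st&(z>.009)&(z<.045)
r=cv2.minAreaRect(W[m][:,:2].astype(np.float32)*1000);print("stand",m.sum(),r)
for nm,P,zl in(("mill",(131,160),.13),("lid",(170,202),.112),("shaker",(211,242),.085),("salt",(241,282),.112),("box",(172,82),.03),("mug",(205,30),.03),("black",(300,93),.01),("tongs",(290,325),.006),("spoon",(268,225),.006)):
    m=(np.hypot(u-P[0],v-P[1])<45)&(z>zl)&(z<.25)
    n,l,s,c=cv2.connectedComponentsWithStats(m.astype(np.uint8)); L=l[P[1]-4:P[1]+5,P[0]-4:P[0]+5].ravel();k=np.bincount(L[L>0]).argmax() if (L>0).any() else 0
    if not k: print(nm,"none",z[P[1],P[0]]);continue
    X=W[l==k]; (cx,cy),rad=cv2.minEnclosingCircle(X[:,:2].astype(np.float32)); print(nm,len(X),"circ",round(cx,4),round(cy,4),round(rad,4),"mean",X.mean(0).round(4),"zmax",X[:,2].max().round(4))
# furniture outside board
print("any tall", [(W[r,c].round(2).tolist()) for r,c in[(150,10),(100,90),(40,60),(20,300),(200,480),(100,450),(340,30)]])
# overlay
o=cv2.resize(p[60:330,90:400,::-1],None,fx=2.2,fy=2.2,interpolation=cv2.INTER_CUBIC);cv2.imwrite("pics/topz.png",o)
s=np.load("pics/scene0.npz")["p"];cv2.imwrite("pics/scz.png",cv2.resize(s[130:270,130:370,::-1],None,fx=3.2,fy=3.2,interpolation=cv2.INTER_CUBIC))
E
```

```text
board (200, 330) [0.321  0.197  0.0564]
board (270, 180) [0.5869 0.0766 0.0645]
board (330, 100) [ 0.75   -0.0394  0.0194]
crate 22 ((563.0226440429688, 61.96263122558594), (386.35870361328125, 63.19258117675781), 51.5423583984375) z pct [0.0524 0.0542 0.0549]
floor z 0 0
stand 0 ((0.0, 0.0), (0.0, 0.0), 0.0)
mill 1209 circ 0.595 0.2927 0.0254 mean [0.5908 0.286  0.2072] zmax 0.2462
lid 1347 circ 0.5371 0.2374 0.0328 mean [0.5351 0.2339 0.1738] zmax 0.1838
shaker 531 circ 0.4725 0.1718 0.0216 mean [0.4722 0.169  0.1458] zmax 0.1649
salt 619 circ 0.4116 0.1269 0.0209 mean [0.4127 0.1262 0.1752] zmax 0.1826
box 6123 circ 0.7747 0.2621 0.0919 mean [0.7551 0.2518 0.0942] zmax 0.1551
mug 5030 circ 0.8508 0.1919 0.0965 mean [0.8411 0.1929 0.0947] zmax 0.1569
black 4724 circ 0.754 0.0326 0.0946 mean [0.7364 0.0341 0.0596] zmax 0.0971
tongs 5756 circ 0.3296 0.0377 0.0831 mean [0.3352 0.0433 0.0521] zmax 0.0933
spoon 6315 circ 0.5072 0.0792 0.0809 mean [0.5062 0.0795 0.0622] zmax 0.1109
any tall [[0.63, 0.55, 0.07], [0.75, 0.42, 0.02], [0.81, 0.43, 0.16], [0.85, 0.03, 0.14], [0.55, -0.27, 0.12], [0.67, -0.15, 0.3], [0.26, 0.58, -0.14]]
```

View pics/scz.png

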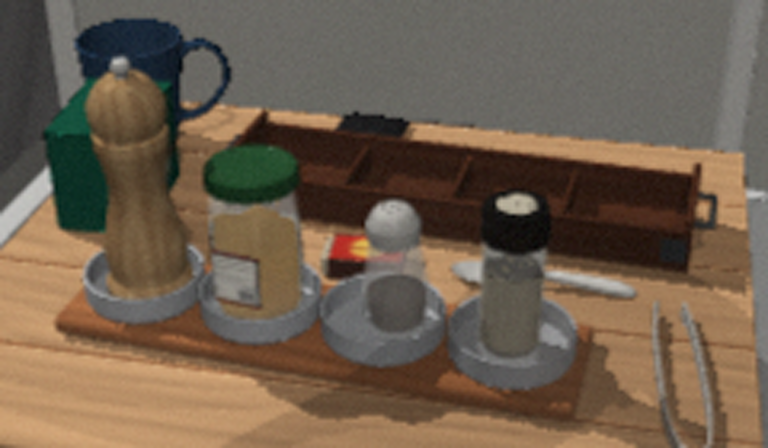

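View pics/topz.png

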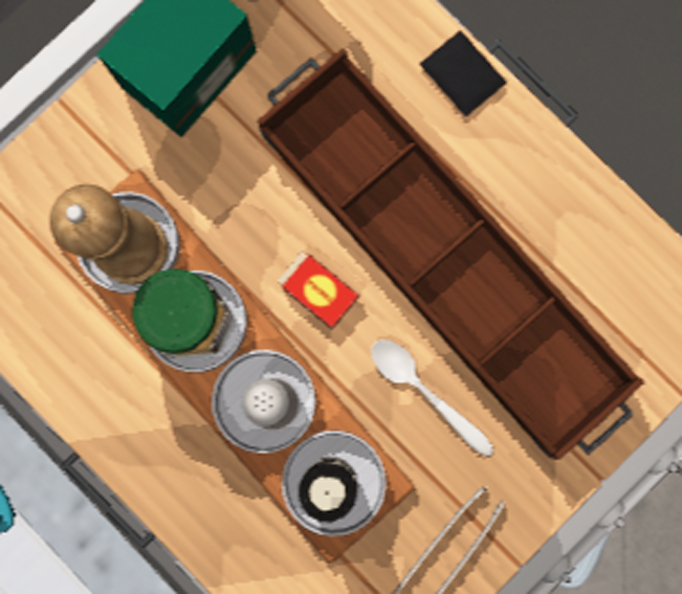

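The scene crop shows the shaker tapering up to its dome, with the cups in the expected order. The top crop gives the crate corners at about (262,124), (343,53), (640,381) and (557,455). Depth puts the board at z≈0.06, not 0, so I'll check how the depth and rays are biased.

```bash
cat >>h.py <<'E'
def ray(uv,z,i):
    f=192/np.tan(np.radians(i["vfov"]/2)); V=i["view"];R=V[:3,:3];C=-R.T@V[:3,3]
    uv=np.atleast_2d(np.array(uv,float)); d=np.c_[(uv[:,0]-i["cx"])/f,(uv[:,1]-i["cy"])/f,np.ones(len(uv))]@R
    return C+d*((np.broadcast_to(z,len(uv))-C[2])/d[:,2])[:,None]
E
python3 - <<'E'
from rig import robot
from h import *
for n in("top","scene"):
    I=robot.camera_info(n); a=np.load(f"pics/{n}0.npz"); d=a["d"]; p=a["p"].astype(int)
    V=I["view"]; print(n,"cam at",(-V[:3,:3].T@V[:3,3]).round(4))
    wood=(p[...,0]>150)&(p[...,0]-p[...,2]>50)&(p[...,1]>100)
    f=192/np.tan(np.radians(I["vfov"]/2)); v,u=np.nonzero(wood)
    P=ray(np.c_[u,v],0.,I); dz=(P@V[:3,:3].T+V[:3,3])[:,2]; r=d[v,u]/dz
    rad=np.hypot(u-I["cx"],v-I["cy"])
    for lo in range(0,300,40):
        k=(rad>=lo)&(rad<lo+40)
        if k.sum()>20: print(lo,k.sum(),np.percentile(r[k],[10,50,90]).round(3), np.median(d[v,u][k]-dz[k]).round(4))
    W=cloud(d,I)[v,u]; k=np.abs(W[:,2])<.1; A=np.c_[W[k,:2],np.ones(k.sum())]; print("plane",np.linalg.lstsq(A,W[k,2],rcond=None)[0].round(3))
I=robot.camera_info("top")
c=np.array([(262,124),(343,53),(640,381),(557,455)])/2.2+[90,60]
C=ray(c,.046,I)[:,:2];print("crate",C.round(4),np.linalg.norm(C-np.roll(C,-1,0),axis=1).round(4),"centre",C.mean(0))
# cup rims: centres in crop
e=np.array([(127,242),(195,320),(264,401),(334,483)])/2.2+[90,60]
E=ray(e,.034,I)[:,:2];print("cups",E.round(4),np.linalg.norm(np.diff(E,axis=0),axis=1).round(4))
E
```

```text
top cam at [0.4679 0.1068 0.9359]
0 2960 [0.936 0.94  0.942] -0.0566
40 5558 [0.925 0.94  0.942] -0.057
80 13183 [0.937 0.94  0.942] -0.0568
120 20204 [0.938 0.94  0.942] -0.0562
160 6354 [0.938 0.94  0.942] -0.0562
200 157 [0.938 0.94  0.942] -0.0565
plane [0.    0.    0.056]
scene cam at [-0.0801  0.5229  0.5339]
0 507 [0.869 0.897 0.9  ] -0.1091
40 1804 [0.895 0.897 0.899] -0.0862
80 6551 [0.895 0.897 0.899] -0.085
120 3285 [0.895 0.897 0.9  ] -0.0852
160 257 [0.896 0.898 0.9  ] -0.0859
plane [-0.001 -0.001  0.055]
crate [[ 0.7078  0.1905]
 [ 0.7707  0.1227]
 [ 0.4945 -0.1259]
 [ 0.4333 -0.0569]] [0.0925 0.3716 0.0921 0.3696] centre [0.60157636 0.03259384]
cups [[0.6071 0.304 ]
 [0.5414 0.2443]
 [0.4744 0.1847]
 [0.4077 0.1254]] [0.0887 0.0897 0.0893]
```

Both cameras put the board on a level plane at z = 0.056, and the 84 mm cup pitch agrees with that. The objects therefore stand on a raised board. I'll redo the measurement with that base height.

```bash
cat > m.py <<'E'
from rig import robot
from h import *
B=.0558
I=robot.camera_info("top"); a=np.load("pics/top0.npz"); W=cloud(a["d"],I); p=a["p"].astype(int); z=W[...,2]-B
poly=lambda P:cv2.fillPoly(np.zeros((384,512),np.uint8),[np.array(P)],1)>0
v,u=np.mgrid[:384,:512]
cr=poly([(245,75),(395,235),(345,280),(195,115)])
m=cr&(z>.022)&(z<.06)
n,l,s,c=cv2.connectedComponentsWithStats(m.astype(np.uint8)); m=l==1+s[1:,4].argmax()
rc=cv2.minAreaRect(W[m][:,:2].astype(np.float32)*1000);print("crate",m.sum(),np.round(cv2.boxPoints(rc)),rc,np.percentile(z[m],[5,50,95]).round(4))
fl=cr&(z<.016)&(z>.003)&(p[...,0]<130);print("crate floor",fl.sum(),np.median(z[fl]))
c=np.array([(262,124),(343,53),(640,381),(557,455)])/2.2+[90,60]
C=ray(c,B+.046,I)[:,:2];print("corners",C.round(4),np.linalg.norm(C-np.roll(C,-1,0),axis=1).round(4),C.mean(0).round(4))
e=np.array([(127,242),(195,320),(264,401),(334,483)])/2.2+[90,60]
E=ray(e,B+.034,I)[:,:2];print("cups",E.round(4),np.linalg.norm(np.diff(E,axis=0),axis=1).round(4))
st=poly([(150,130),(285,280),(240,320),(105,160)])
m=st&(z>.008)&(z<.042)
n,l,s,c=cv2.connectedComponentsWithStats(m.astype(np.uint8)); m=l==1+s[1:,4].argmax()
rs=cv2.minAreaRect(W[m][:,:2].astype(np.float32)*1000);print("stand",m.sum(),rs)
for nm,P,lo,hi in(("mill",(131,160),.14,.176),("lid",(170,202),.115,.13),("shaker",(211,242),.085,.112),("salt",(241,282),.105,.128),("box",(172,82),.03,.25),("mug",(205,30),.03,.25)):
    m=(np.hypot(u-P[0],v-P[1])<45)&(z>lo)&(z<hi)
    n,l,s,c=cv2.connectedComponentsWithStats(m.astype(np.uint8)); k=np.bincount(l[P[1]-6:P[1]+7,P[0]-6:P[0]+7][m[P[1]-6:P[1]+7,P[0]-6:P[0]+7]]).argmax()
    X=W[l==k]; (cx,cy),r=cv2.minEnclosingCircle(X[:,:2].astype(np.float32)); print(nm,len(X),"circ",np.round([cx,cy,r],4),"med",np.median(X,0).round(4),"zmax",np.percentile(X[:,2],98).round(4))
E
python3 m.py
```

```text
crate 2921 [[ 420.  -57.]
 [ 483. -126.]
 [ 768.  131.]
 [ 706.  200.]] ((594.3084716796875, 37.02198791503906), (384.8111572265625, 93.10774230957031), 42.06892013549805) [0.0248 0.0352 0.0464]
crate floor 8072 0.008504816407818208
corners [[ 0.6928  0.1853]
 [ 0.7517  0.1217]
 [ 0.4928 -0.1113]
 [ 0.4355 -0.0467]] [0.0867 0.3483 0.0864 0.3464] [0.5932 0.0372]
cups [[0.5985 0.2918]
 [0.5369 0.2358]
 [0.474  0.1799]
 [0.4114 0.1242]] [0.0833 0.0841 0.0838]
stand 6384 ((505.6903076171875, 208.57630920410156), (346.1145935058594, 92.17701721191406), 41.87312316894531)
mill 755 circ [0.595  0.2927 0.0254] med [0.5902 0.2862 0.2243] zmax 0.2315
lid 1156 circ [0.5372 0.2374 0.0302] med [0.5365 0.2367 0.1796] zmax 0.1826
shaker 364 circ [0.4733 0.1732 0.0171] med [0.4737 0.1723 0.1591] zmax 0.1633
salt 578 circ [0.4116 0.1271 0.0209] med [0.4119 0.1267 0.1784] zmax 0.1813
box 2913 circ [0.752  0.2521 0.0594] med [0.7463 0.2485 0.1395] zmax 0.1427Traceback (most recent call last):
  File "m.py", line 22, in <module>
    n,l,s,c=cv2.connectedComponentsWithStats(m.astype(np.uint8)); k=np.bincount(l[P[1]-6:P[1]+7,P[0]-6:P[0]+7][m[P[1]-6:P[1]+7,P[0]-6:P[0]+7]]).argmax()
                                                                    ~~~~~~~~~~~~~~~~~~~~~~~~~~~~~~~~~~~~~~~~~~~~~~~~~~~~~~~~~~~~~~~~~~~~~~~~~~~~~~~~~~^^
ValueError: attempt to get argmax of an empty sequence
```

```bash
cat > act.py <<'E'
from rig import robot
import numpy as np
B=.0558; t=np.radians(42.0); U=np.array([np.cos(t),np.sin(t)]); Vv=np.array([-U[1],U[0]])
CR=np.array([.5943,.0370])
S=-1   # tool y = S*Vv
y=np.r_[S*Vv,0]; zt=np.array([0,0,-1.]); R=np.c_[np.cross(y,zt),y,zt]
OBJ=dict(mill=((.5955,.2925),.141,.126),lid=((.5372,.2374),.100,.042),shaker=((.4733,.1732),.076,-.042),salt=((.4116,.1271),.095,-.126))
HI=.285
def st(): return f"t={robot.read_t():.1f} p={robot.read_position().round(4)} F={np.round(robot.read_force(),1)} w={robot.read_grip_width():.3f} ff={np.round(robot.read_finger_force(),1)}"
def pick(n):
    xy,h,_=OBJ[n]; zg=B+.017+h-.019
    robot.servo_line([*xy,HI],R,speed=.2); robot.servo_line([*xy,zg],speed=.1)
    print("at",st()); robot.move_gripper(0.0); print("closed",st())
    robot.servo_line([*xy,zg+.065],speed=.08); robot.dwell(.2); print("lifted",st())
def place(n,off=(0,0)):
    _,h,s=OBJ[n]; xy=CR+s*U+np.array(off); zp=B+.008+h-.019
    z0=robot.read_position()[2]
    robot.servo_line([*xy,z0],speed=.12); robot.servo_line([*xy,zp+.006],speed=.08); robot.dwell(.2)
    f0=robot.read_force()[2]; z=zp+.006
    while z>zp-.004:
        z-=.001; robot.servo_line([*xy,z],speed=.02)
        if robot.read_force()[2]-f0>1.5: break
    print("down",round(z-zp,4),round(robot.read_force()[2]-f0,2),st())
    w=robot.read_grip_width(); robot.move_gripper(min(1,w+.12)); robot.move_gripper(1.0)
    robot.servo_line([*xy,HI],speed=.15); print("released",st())
E
python3 - <<'E'
from act import *
p=robot.read_position()
for s in(1,-1):
    y=s*np.r_[Vv,0];Rs=np.c_[np.cross(y,zt),y,zt]
    for n,(xy,h,c) in OBJ.items():
        for q in([*xy,HI],[*xy,B+h-.002],[*(CR+c*U),HI],[*(CR+c*U),B+h-.011]):
            k=robot.ik(q,Rs); print(s,n,None if k is None else np.round(k,0))
E
```

```text
1 mill [ 43.  18.   4.   0. -76. -91.]
1 mill [ 43.  21.  -3.   0. -66. -91.]
1 mill [ 26.  21.   9.   0. -78. -74.]
1 mill [ 26.  24.   1.   0. -67. -74.]
1 lid [ 43.  10.  -5.   0. -74. -91.]
1 lid [ 43.  16. -16.   0. -58. -91.]
1 lid [ 24.  15.  -0.   0. -75. -72.]
1 lid [ 24.  20. -12.   0. -59. -72.]
1 shaker [ 42.   2. -15.   0. -73. -90.]
1 shaker [ 42.  10. -28.   0. -52. -90.]
1 shaker [ 21.   8.  -8.   0. -74. -69.]
1 shaker [ 21.  15. -22.   0. -53. -69.]
1 salt [ 44.  -6. -22.   0. -73. -92.]
1 salt [ 44.   1. -35.   0. -54. -92.]
1 salt [ 17.   2. -15.   0. -73. -65.]
1 salt [ 17.   9. -28.   0. -54. -65.]
-1 mill [ 43.  18.   4.   0. -76.  89.]
-1 mill [ 43.  21.  -3.   0. -66.  89.]
-1 mill [ 26.  21.   9.   0. -78. 106.]
-1 mill [ 26.  24.   1.   0. -67. 106.]
-1 lid [ 43.  10.  -5.   0. -74.  89.]
-1 lid [ 43.  16. -16.   0. -58.  89.]
-1 lid [ 24.  15.  -0.   0. -75. 108.]
-1 lid [ 24.  20. -12.   0. -59. 108.]
-1 shaker [ 42.   2. -15.   0. -73.  90.]
-1 shaker [ 42.  10. -28.   0. -52.  90.]
-1 shaker [ 21.   8.  -8.   0. -74. 111.]
-1 shaker [ 21.  15. -22.   0. -53. 111.]
-1 salt [ 44.  -6. -22.   0. -73.  88.]
-1 salt [ 44.   1. -35.   0. -54.  88.]
-1 salt [ 17.   2. -15.   0. -73. 115.]
-1 salt [ 17.   9. -28.   0. -54. 115.]
```

```bash
sed -i 's/^S=-1/S=1/' act.py; python3 - <<'E'
from act import *
import cv2
p=robot.read_position(); robot.servo_line([p[0],p[1],.29],speed=.15)
robot.goto([*OBJ["mill"][0],HI],R); print(st())
a,d=robot.grab_frame("wrist"); cv2.imwrite("pics/w1.png",a[...,::-1])
E
```

```text
t=2.5 p=[0.5952 0.2932 0.2848] F=[-0.   0.4 -0.9] w=1.004 ff=0.0
```

View pics/w1.png

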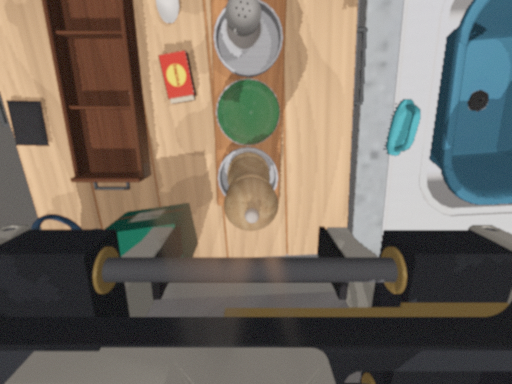

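The wrist view shows the mill knob at column 251. The fingers are at about columns 150 and 345, so it is centred between them. Picking and placing the mill.

```bash
python3 - <<'E'
from act import *
import cv2
pick("mill")
a,d=robot.grab_frame("scene"); cv2.imwrite("pics/s2.png",a[...,::-1])
E
```

```text
at t=3.9 p=[0.5959 0.2928 0.1956] F=[-0.4  0.6  0.6] w=0.998 ff=0.0
closed t=4.6 p=[0.5955 0.2925 0.1948] F=[-0.6  0.6 -0.6] w=0.537 ff=30.0
lifted t=5.8 p=[0.5953 0.2924 0.2592] F=[ 0.1 -1.  -2.5] w=0.538 ff=30.0
```

View pics/s2.png

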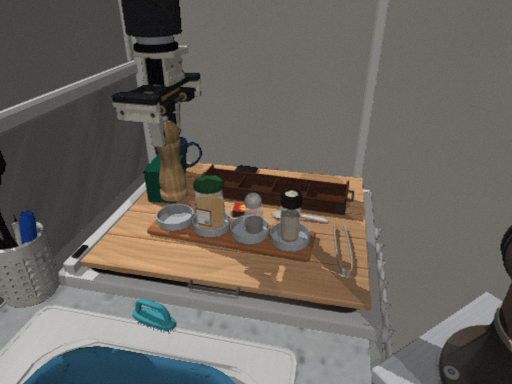

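The mill hangs upright above its empty cup at (175,215), gripped at 47 mm. Placing it now.

```bash
python3 - <<'E'
from act import *
import cv2
place("mill")
pick("lid")
a,d=robot.grab_frame("scene"); cv2.imwrite("pics/s3.png",a[...,::-1])
E
```

```text
down 0.0 1.75 t=10.3 p=[0.688  0.1213 0.1859] F=[ 0.1 -0.3 -1. ] w=0.535 ff=30.0
released t=12.3 p=[0.6874 0.1213 0.2838] F=[-0.7 -0.3 -0.2] w=1.001 ff=0.0
at t=14.8 p=[0.5376 0.2376 0.1545] F=[ 0.  -0.6 -0.6] w=0.995 ff=0.0
closed t=15.4 p=[0.5372 0.2376 0.1539] F=[-0.3 -0.1  1.3] w=0.678 ff=30.0
lifted t=16.6 p=[0.537  0.2373 0.2182] F=[-0.5  0.8 -4.2] w=0.674 ff=30.0
```

View pics/s3.png

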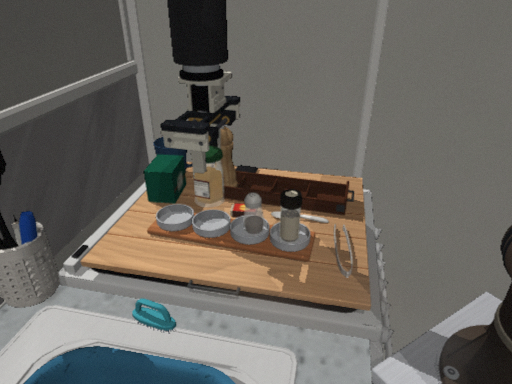

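The mill (226,150) stands in the far compartment. The green-lidded jar is held level at about (208,175).

```bash
python3 - <<'E'
from act import *
import cv2
print(robot.camera_info("wrist")["T_tool_cam"][:3,3])
place("lid")
pick("shaker")
a,d=robot.grab_frame("scene"); cv2.imwrite("pics/s4.png",a[...,::-1])
E
```

```text
[ 0.07730365  0.00018531 -0.15841773]
down -0.001 9.76 t=21.4 p=[0.626  0.0654 0.1449] F=[-2.4  1.9  5.5] w=0.673 ff=30.0
released t=23.5 p=[0.625  0.065  0.2839] F=[ 0.5 -0.1 -0.7] w=0.998 ff=0.0
at t=26.3 p=[0.4736 0.1734 0.1304] F=[-0.4 -0.1 -0. ] w=0.998 ff=0.0
closed t=27.2 p=[0.4733 0.1732 0.1298] F=[ 0.9 -0.  -1.1] w=0.375 ff=29.6
lifted t=28.4 p=[0.4731 0.173  0.1943] F=[ 0.1 -0.3 -1.9] w=0.376 ff=29.6
```

View pics/s4.png

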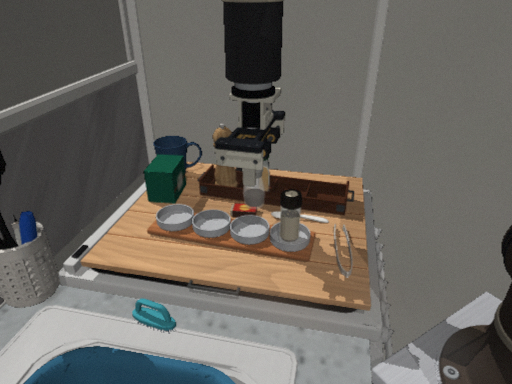

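The shaker is held at (256,192), 33 mm wide, clear of the empty cup.

```bash
python3 - <<'E'
from act import *
import cv2
place("shaker")
pick("salt")
place("salt")
a,d=robot.grab_frame("scene"); b,_=robot.grab_frame("top")
cv2.imwrite("pics/s5.png",a[...,::-1]);cv2.imwrite("pics/t5.png",b[...,::-1])
E
```

```text
down -0.001 5.56 t=33.1 p=[0.5635 0.009  0.1207] F=[-2.6  1.4  5.6] w=0.377 ff=29.9
released t=35.7 p=[0.5626 0.0088 0.284 ] F=[-0.1 -0.9 -0.7] w=1.001 ff=0.0
at t=38.3 p=[0.4119 0.1273 0.1493] F=[0.6 0.1 0.4] w=0.997 ff=0.0
closed t=39.1 p=[0.4116 0.1271 0.1488] F=[-0.8  0.5 -0.1] w=0.458 ff=30.0
lifted t=40.3 p=[0.4114 0.127  0.2133] F=[ 0.1 -0.  -0.7] w=0.461 ff=30.0
down -0.001 8.67 t=45.0 p=[ 0.501  -0.0472  0.1397] F=[-2.6  1.7  7.3] w=0.458 ff=30.0
released t=47.4 p=[ 0.5001 -0.0473  0.284 ] F=[-0.  -0.  -0.6] w=0.999 ff=0.0
```

View pics/s5.png

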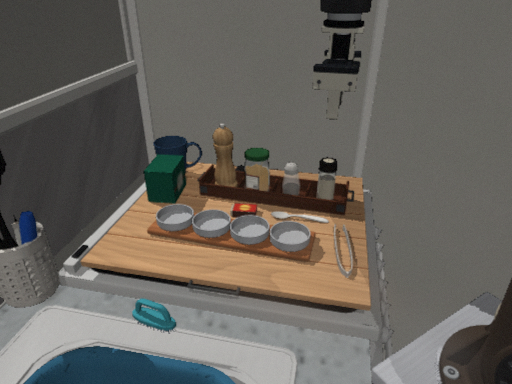

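View pics/t5.png

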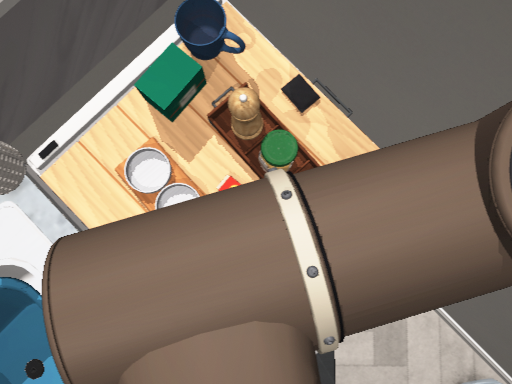

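The scene view shows all four upright in the crate: mill (224,155), lidded jar (257,170), shaker (291,180) and salt (327,180). The cups are empty and the gripper is clear.

```bash
python3 -c "
from rig import robot
print(robot.job_done())"
```

```text
the job is handed in; nothing more can be done
None
```

All four seasonings stand upright and released in the crate, near to far: salt jar, shaker, lidded jar, pepper mill. I handed the job in at about 47 s; no verdict came back.

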